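# Fetch the wrench from under the tools in the rack

### The arm

A 6-joint arm with a two-finger parallel gripper is mounted at the origin on a cart in front of the work surface, level with it; the furniture and walls round the work are solid. World frame = base frame: x ahead of the robot, y to its left, z up, the work surface at z = 0. Lengths are in m, angles in degrees, forces in N, time in s.
With the tool pointing down it reaches from about 0.35 to 0.875 m from the base axis. Payload 4.2 kg.
Tool frame: the origin (TCP) lies at the centre of the arm's flange, where the gripper is bolted on; the fingertips stand 182 mm ahead of it and the grasp point (between the pads) lies 164 mm ahead of it (r.nose_length is the distance from the TCP to the fingertips, in m); z points along the fingers, y is the line along which they close (so a half turn about z gives the same grasp; the last joint's range is limited). The gripper opens to 87 mm and grips with 3 to 60 N. Pads are 19 mm wide; open, the fingers measure 117 mm over their backs; the gripper's body (75 mm by 190 mm) begins 51 mm behind the grasp point.
Start: joints at [-54.282, 22.042, 0.453, 0, -68.411, -14.817], TCP at [0.223, -0.584, 0.405] pointing down, gripper open.
Joint ranges: [-179.83, 179.83], [-69.29, 118.12], [-61.27, 80.66], [-181.25, 117.63], [-171.15, -9.14], [-177.46, 177.46]. Speed limits (degrees/s): [159.86, 159.86, 180, 180, 180, 180].

### API

Orientations are given as a 3x3 rotation matrix whose columns are the frame's x, y, z axes.
In Python, from station import r, vision gives the robot as it stands. The module is installed in compiled form; this text tells all that it offers.
- The arm moves only by the shell command python3 -m creep 'ROWS'. ROWS is JSON, a list of rows, each a list of 7 numbers: the opening, from -1 (shut) to 1 (fully open), then the shift along the tool's x, y, z in mm, then the turn, a rotation vector about the tool's x, y, z in degrees. A call has 1 to 8 rows; each row is the pose to reach, as a shift and turn from the pose commanded when the call began, along the tool's axes at that moment; what a row does not reach only later rows make up. A row lasts 1/12 s, in which the tool goes at most 41.7 mm and 7.16 degrees, less where a joint would pass 70% of its speed; a pose out of reach is approached as far as the arm can. A call with a gripper value outside its range is refused whole. The fingers move at their own pace and stop on an object; the grip force is fixed at half the most. Time passes only in rows, so rows that repeat a pose let the fingers close. It gives the time, the measured TCP pose, the force, the opening and the grip force at its end, in the units of the state.
- r.sense(): the state, without advancing time (a new reading comes with each control period).
- vision.capture(name): name is "scene" or "top" or "wrist"; returns (picture, depth): 400x640x3 uint8, red, green, blue; 400x640 float32, m along the optical axis (not along the pixel's ray), 0 where there is no reading.
- vision.camera_model(name): a dict with "vertical_fov" (degrees; the focal length in pixels is half the picture's height over the tangent of half this angle, whatever the lens; pixels are square), "cx", "cy" (the principal point, pixels), "extrinsics" (4x4, takes a point from camera to world coordinates); the wrist camera has in their place "mount" (4x4, takes a point from camera to tool coordinates, whose origin is the TCP and whose axes are the flange's). Camera axes: x right, y down, z forward; pixel columns grow to the right and rows downward; lengths in m; the calibration is good to about 2 mm. A picture is of the moment at which its call begins: read the wrist's pose just before it. camera_model takes no time and is no camera call.
- r.finish_job(): hands the job in; it is judged then, once.
Trained networks look in the newest picture that a camera, given by its name, has taken for a name from the list of things; names that differ only in an ending like _2 or _b are one class to them, and where a whole thing is asked for, a point or a joint stands for the part that bears it (a point fixed in the world has none). Each returns a list of dicts, best first, with "conf" (0 to 1); they miss things now and then, are a little off and sometimes report something else, mostly with a low value. They report only what shows in the picture. A call takes as long as a camera call.
- vision.find_in(camera, thing): "uv" ([column, row] in pixels, amid what is visible of it).
- vision.cut_out(camera, thing): "region" (400x640 bool, what is visible of it) and "uv" ([column, row] in pixels, amid what is visible of it).
The state is a dict: "time_s": time; "joints": joint angles; "joint_velocities": joint speeds; "effort": joint torques, N m; "tcp_pos": TCP position; "ee_rot": TCP orientation; "wrist_force": force on the tool from outside, world axes, zero at the start; "moment": the same for the moment, N m; "gripper_width": opening from 0.0 (shut) to 1.0 (fully open); "gripper_force": force on a finger pad.
Only numpy, scipy, OpenCV 4.12 (cv2) and the standard library are available. Lean on these libraries where they do the work, as an engineer would, in place of code of your own. Each camera call takes 0.05 s, during which the arm holds its last target. There are 200 camera calls.

### The job

The adjustable wrench lies at the bottom of the grey tool rack, under the yellow hand tacker and the brown cold chisel. Move the tacker and the chisel out of the way on to the black side mat, lay the wrench on its dark outline on the blue board (head over head), and only then put the tacker and the chisel back across the rack, each in the notch it came from. Leave the tape measure and the tin of screws alone.

Things in the scene. Friction and masses are not known exactly. Their poses are not given: they have to be found in the camera images.
- rack: Fixed grey rack 216 (x) x 150 (y) x 50 mm, origin under its centre. Base 8 mm thick. Two rails along x, 12 mm thick, centred at y = +-62 mm. Each has two 58 mm wide notches, open at the top, centred at x = +-55 mm, floor 36 mm above the bench; tacker and chisel lie across both rails in them, along y. Below, the wrench lies along x, head to +x, on ribs: underside 14 mm above the bench.
- side_mat: Fixed flat black ribbed rubber mat, 210 (x) x 225 (y) x 4 mm, the empty side area; origin at the centre of its underside, top 4 mm above the bench. The tacker and the chisel fit on it side by side, lying along y.
- outline (a point): Dark flat outline of the wrench on the fixed blue board (240 x 110 x 5 mm, top 5 mm above the bench, the outline is no recess). The point lies on the board's top, where point wrench_mid belongs (above it); x points along the outline to its head. z up.
- outline_head (a point): Point on the board's top 75 mm from point outline along its +x, in the head of the outline, where point wrench_head belongs (above it).
- wrench_mid (a point): Middle of the loose silver adjustable wrench, 47 x 194 x 12 mm, 0.24 to 0.48 kg, half-way up (5.5 mm above its underside). It lies flat; its length is along its y, the head toward -y, z up. At this point the handle is about 21 mm wide (in x) and 11 mm thick; a good place to grip.
- wrench_head (a point): Point in the head of the wrench, 75 mm from point wrench_mid along the wrench's -y, half-way up.
- tacker_mid (a point): Middle of the loose yellow hand tacker lying on its side, 46 (x) x 184 (y) x 33 mm high, 0.25 to 0.49 kg; the point is 16.5 mm above its underside. Length along y, z up. Grip across x.
- chisel_mid (a point): Middle of the loose brown cold chisel, 26 (x) x 200 (y) x 19 mm high, 0.26 to 0.52 kg; the point is 9.5 mm above its underside. Length along y, z up. Grip across x.
- tape_mid (a point): Bystander: yellow tape measure with a dark disc, 36 x 84 x 66 mm, standing on the bench; point 33 mm up. Leave it.
- tin_mid (a point): Bystander: round open tin of screws, 64 mm across, 43 mm high; point 21.5 mm up. Leave it.

How it is judged (in metres and radians):
On the way, in this order (a step that is already met when the one before it is completed fails the run):
1. tacker and chisel lie released on the side mat, the wrench still in the rack (x of tacker_mid in the frame of side_mat between -0.105 and 0.105 m and y of tacker_mid in the frame of side_mat between -0.113 and 0.113 m and height (world z) of each of tacker_mid, chisel_mid below 0.032 m and contact force between each of tacker, chisel and the fingers below 0.3 N and linear speed of each of tacker, chisel below 0.02 m/s and x of chisel_mid in the frame of side_mat between -0.105 and 0.105 m and y of chisel_mid in the frame of side_mat between -0.113 and 0.113 m and distance of wrench_mid from where it was at the start of the episode below 0.03 m), for 0.2 s.
2. the wrench lies released on its outline while tacker and chisel are still on the side mat (horizontal distance between wrench_mid and outline below 0.012 m and horizontal distance between wrench_head and outline_head below 0.015 m and z of wrench_mid in the frame of outline below 0.012 m and angle between wrench_mid's own z axis and vertical below 0.12 rad and contact force between each of wrench, tacker, chisel and the fingers below 0.3 N and linear speed of wrench below 0.01 m/s and x of tacker_mid in the frame of side_mat between -0.105 and 0.105 m and y of tacker_mid in the frame of side_mat between -0.113 and 0.113 m and height (world z) of each of tacker_mid, chisel_mid below 0.032 m and linear speed of each of tacker, chisel below 0.02 m/s and x of chisel_mid in the frame of side_mat between -0.105 and 0.105 m and y of chisel_mid in the frame of side_mat between -0.113 and 0.113 m), for 0.2 s.
At the end, for the whole second after the job is handed in: Wrench flat on the board, its middle within 12 mm and its head within 15 mm of the outline's points; tacker and chisel each back in the rack notch it came from (middle within 15 mm of where it was, level, along the notch within 0.2 rad); all released and at rest (horizontal distance between wrench_mid and outline below 0.012 m and horizontal distance between wrench_head and outline_head below 0.015 m and z of wrench_mid in the frame of outline below 0.012 m and angle between wrench_mid's own z axis and vertical below 0.12 rad and contact force between each of wrench, tacker, chisel and the fingers below 0.3 N and linear speed of each of wrench, tacker, chisel below 0.01 m/s and distance of each of tacker_mid, chisel_mid from where it was at the start of the episode below 0.015 m and angle between the y axis of each of tacker_mid, chisel_mid and the y axis of rack, either way round below 0.2 rad and angle between each of tacker_mid, chisel_mid's own z axis and vertical below 0.1 rad); the robot touches nothing.
It fails at once if the tape measure is shifted more than 15 mm or tipped (distance of tape_mid from where it was at the start of the episode above 0.015 m or angle between tape_mid's own z axis and vertical above 0.3 rad).
It fails at once if the tin is shifted more than 15 mm or tipped (distance of tin_mid from where it was at the start of the episode above 0.015 m or angle between tin_mid's own z axis and vertical above 0.3 rad).
It also fails if it takes over 118 s, if anything falls off the work surface, if the arm or the gripper's body presses on something with over 40 N, if the wrist force passes 120 N, or if a joint passes its speed limit or range.

## Working session

There is one attempt and no reset: what is moved stays moved. The work goes in short steps, Python scripts to look and compute and a shell command to move; the robot and the scene stay as the last step left them, time stands still between calls to the robot, and variables do not carry over. Pictures are saved under pics/ and viewed, at most 14 in all, crops included, and the job is handed in when it is done.

```bash
mkdir -p pics; cat > h.py <<'E'
import numpy as np, cv2
from station import r, vision
def save(cam,name):
    p,d=vision.capture(cam); cv2.imwrite(f'pics/{name}.png',p[:,:,::-1]); return p,d
def K(cam):
    m=vision.camera_model(cam); f=200/np.tan(np.radians(m['vertical_fov'])/2); return f,m['cx'],m['cy'],m
def cloud(cam,d,ext=None):
    f,cx,cy,m=K(cam); E=np.array(m['extrinsics']) if ext is None else ext
    v,u=np.mgrid[:400,:640]; P=np.stack([(u-cx)/f*d,(v-cy)/f*d,d],-1)
    return P@E[:3,:3].T+E[:3,3]
def wristext():
    s=r.sense(); T=np.eye(4); T[:3,:3]=s['ee_rot']; T[:3,3]=s['tcp_pos']; return T@np.array(vision.camera_model('wrist')['mount'])
E
python3 - <<'E'
from h import *
np.set_printoptions(precision=4,suppress=True)
for c in ['top','scene']:
    p,d=save(c,c+'0'); np.savez(c+'0',p=p,d=d)
    print(c,vision.camera_model(c))
    P=cloud(c,d)
    for t in ['rack','side_mat','outline','wrench_mid','tacker_mid','chisel_mid','tape_mid','tin_mid']:
        for o in vision.cut_out(c,t)[:2]:
            R=o['region']&(d>0); q=P[R]
            print(t,round(o['conf'],2),np.round(o['uv']),R.sum(),np.median(q,0) if len(q) else '',q.min(0) if len(q) else '',q.max(0) if len(q) else '')
s=r.sense();print(s)
E
```

```text
top {'vertical_fov': 52.12242014084315, 'cx': 321.85619020210663, 'cy': 196.0266066742887, 'extrinsics': array([[-0.0077, -0.9811,  0.1934,  0.3893],
       [-1.    ,  0.0085,  0.0033,  0.0427],
       [-0.0049, -0.1934, -0.9811,  1.1535],
       [ 0.    ,  0.    ,  0.    ,  1.    ]])}
rack 0.89 [234. 257.] 2625 [0.4496 0.2911 0.0082] [ 0.3459  0.2097 -0.0034] [0.5769 0.3797 0.0536]
rack 0.62 [426. 251.] 3363 [ 0.4573 -0.2389  0.0038] [ 0.3347 -0.3025 -0.0049] [ 0.5825 -0.1733  0.0129]
side_mat 0.59 [334. 238.] 5950 [0.4956 0.0184 0.0031] [ 0.3888 -0.0998 -0.0052] [0.6075 0.1382 0.0119]
side_mat 0.2 [230. 249.] 357 [0.455  0.2982 0.0234] [0.369  0.2805 0.003 ] [0.5523 0.3315 0.057 ]
outline 0.46 [331. 241.] 5957 [0.4957 0.018  0.0031] [ 0.3887 -0.0998 -0.0064] [0.6106 0.1351 0.0119]
wrench_mid 0.68 [228. 253.] 281 [0.4466 0.2988 0.0239] [0.369  0.2805 0.0133] [0.5523 0.3315 0.03  ]
tacker_mid 0.63 [224. 229.] 990 [0.5165 0.3061 0.0635] [ 0.4856  0.2202 -0.0048] [0.5626 0.418  0.0763]
chisel_mid 0.76 [234. 271.] 683 [0.4083 0.2849 0.0491] [ 0.3882  0.1868 -0.0082] [0.4332 0.3951 0.059
[... 1521 characters left out ...]
15 -0.0524  0.0695]
tin_mid 0.81 [256. 208.] 450 [0.7626 0.1462 0.0197] [ 0.7252  0.1067 -0.0053] [0.7994 0.1798 0.0449]
{'time_s': 0.9, 'joints': array([-54.2815,  22.0404,   0.4517,  -0.0015, -68.4129, -14.8146]), 'joint_velocities': array([-0.0537,  0.0255, -0.0256,  0.1012,  0.0318, -0.0225]), 'effort': array([  0.0002, -39.0453,  18.7622,   4.2242,   0.0156,  -0.    ]), 'tcp_pos': array([ 0.223 , -0.5838,  0.4048]), 'ee_rot': array([[-0.9342, -0.3568,  0.    ],
       [-0.3568,  0.9342,  0.    ],
       [-0.    ,  0.    , -1.    ]]), 'wrist_force': array([-0.9062,  0.2835, -1.094 ]), 'moment': array([-0.0482,  0.0258, -0.046 ]), 'gripper_force': 0.0, 'gripper_width': 1.0010159266503325}
```

```bash
python3 - <<'E'
from h import *
p=np.load('top0.npz')['p']
c=np.hstack([p[190:320,170:320],p[190:320,360:510]])
cv2.imwrite('pics/crop0.png',cv2.resize(c,None,fx=2.6,fy=2.6,interpolation=cv2.INTER_CUBIC)[:,:,::-1])
E
```

```text
(no output)
```

View pics/top0.png

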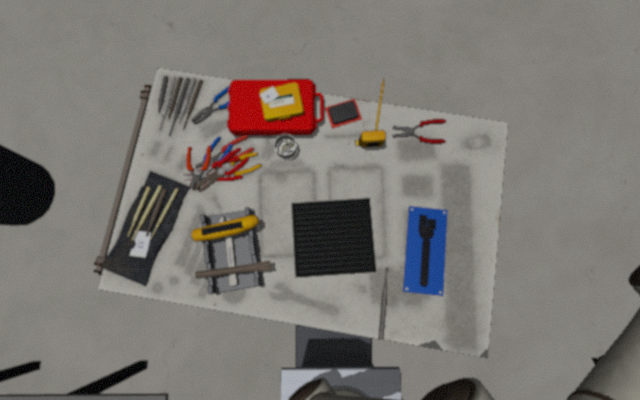

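View pics/crop0.png

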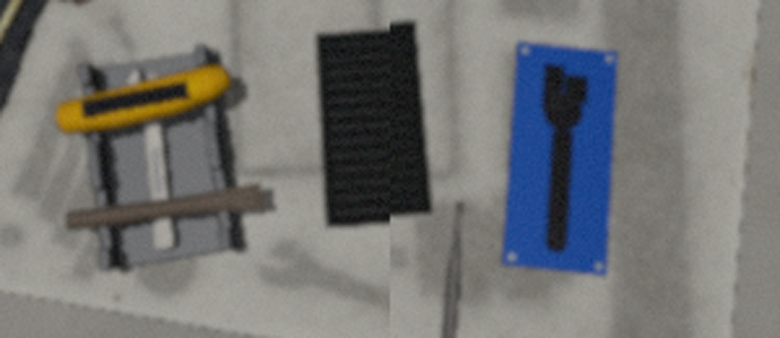

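```bash
python3 -c "
from station import vision;print(vision.camera_model('wrist'))"
python3 -m creep '[[1,-36,32,0,0,0,0],[1,-72,65,0,0,0,0],[1,-108,97,0,0,0,0],[1,-144,129,0,0,0,0],[1,-180,161,0,0,0,0],[1,-216,194,0,0,0,0],[1,-252,226,0,0,0,0],[1,-252,226,0,0,0,0]]'
```

```text
{'vertical_fov': 58.58929215725116, 'cx': 319.86439792692033, 'cy': 197.82608231997855, 'mount': array([[-6.58233096e-04, -9.70608081e-01, -2.40664746e-01,
         6.51921992e-02],
       [ 9.99999779e-01, -6.15579887e-04, -2.52409788e-04,
         6.07903675e-04],
       [ 9.68426020e-05, -2.40664859e-01,  9.70608271e-01,
         2.01191226e-02],
       [ 0.00000000e+00,  0.00000000e+00,  0.00000000e+00,
         1.00000000e+00]])}
time_s: 1.57
tcp_pos: [0.3758, -0.2855, 0.4052]
ee_rot: [[-0.934, -0.357, 0.001], [-0.357, 0.934, -0.0], [-0.001, -0.001, -1.0]]
wrist_force: [1.2, 0.2, 0.1]
gripper_width: 0.999
gripper_force: 0.0
```

```bash
python3 - <<'E'
from h import *
E=wristext(); p,d=save('wrist','w_board'); np.savez('w_board',p=p,d=d,E=E); print(r.sense()['time_s'])
E
```

```text
1.6167
```

View pics/w_board.png

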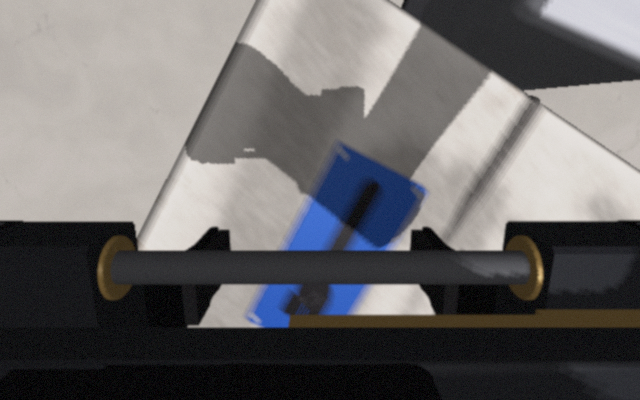

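```bash

python3 -m creep '[[1,-40,0,0,0,0,0],[1,-80,0,0,0,0,0],[1,-110,0,0,0,0,0],[1,-110,0,0,0,0,0],[1,-110,0,0,0,0,0],[1,-110,0,0,0,0,0],[1,-110,0,0,0,0,0]]'
python3 - <<'E'
from h import *
E=wristext(); p,d=save('wrist','w_board2'); np.savez('w_board',p=p,d=d,E=E); print(r.sense()['time_s'],E[:3,3])
P=cloud('wrist',d,E)
hsv=cv2.cvtColor(p,cv2.COLOR_RGB2HSV)
m=((hsv[...,0]>98)&(hsv[...,0]<125)&(hsv[...,1]>130)).astype('uint8')
m=cv2.morphologyEx(m,cv2.MORPH_OPEN,np.ones((5,5)))
n,l,st,c=cv2.connectedComponentsWithStats(m); k=1+st[1:,4].argmax(); cs,_=cv2.findContours((l==k).astype('uint8'),0,2)
full=cv2.drawContours(np.zeros_like(m),cs,-1,1,-1)
f,cx,cy,_=K('wrist')
def plane(uv,z):
    uv=np.atleast_2d(uv); ray=np.c_[(uv[:,0]-cx)/f,(uv[:,1]-cy)/f,np.ones(len(uv))]@E[:3,:3].T
    return E[:3,3]+ray*((z-E[2,3])/ray[:,2])[:,None]
print(st[k], np.median(P[l==k],0))
print('rect',cv2.minAreaRect((plane(cs[0][:,0,:],.005)[:,:2]*1000).astype('float32')))
o=(full>0)&(m==0)
o=cv2.morphologyEx(o.astype('uint8'),cv2.MORPH_OPEN,np.ones((3,3)))
n,l,st,c=cv2.connectedComponentsWithStats(o); k=1+st[1:,4].argmax(); v,u=np.nonzero(l==k)
Q=plane(np.c_[u,v],.005)[:,:2]
print('out rect',cv2.minAreaRect((Q*1000).astype('float32')),len(Q),Q.mean(0))
mm=Q-Q.mean(0);w,V=np.linalg.eigh(mm.T@mm);a=V[:,1]*np.sign(V[0,1]);t=mm@a; print('axis deg',np.degrees(np.arctan2(a[1],a[0])),t.min(),t.max())
nrm=np.array([-a[1],a[0]])
for x in np.arange(t.min(),t.max(),.012):
    s=mm[(t>=x)&(t<x+.006)]@nrm; print(round(x,3),s.min().round(4),s.max().round(4))
E
```

```text
time_s: 2.2
tcp_pos: [0.4774, -0.2485, 0.4048]
ee_rot: [[-0.934, -0.356, -0.0], [-0.356, 0.934, 0.0], [0.0, 0.0, -1.0]]
wrist_force: [0.9, -0.1, -0.4]
gripper_width: 0.998
gripper_force: 0.0
2.25 [ 0.41621496 -0.27114413  0.38467801]
[  245    36   180   215 16662] [ 0.43959615 -0.25044797  0.00480644]
rect ((461.5541687011719, -242.20767211914062), (107.77691650390625, 238.0460205078125), 83.3896484375)
out rect ((459.57275390625, -241.52589416503906), (46.86577606201172, 198.73731994628906), 83.37118530273438) 4731 [ 0.46855371 -0.24212174]
axis deg -5.786467627207003 -0.10834262220754837 0.090639897128964
-0.108 -0.009 0.0097
-0.096 -0.0107 0.0117
-0.084 -0.0103 0.0114
-0.072 -0.0107 0.0111
-0.06 -0.0107 0.0113
-0.048 -0.0106 0.011
-0.036 -0.0111 0.0107
-0.024 -0.011 0.0104
-0.012 -0.0115 0.0105
-0.0 -0.0115 0.0102
0.012 -0.0115 0.0099
0.024 -0.0168 0.0165
0.036 -0.0202 0.0212
0.048 -0.0247 0.0219
0.06 -0.0247 0.0221
0.072 -0.0248 0.0218
0.084 0.0002 0.0216
```

View pics/w_board2.png

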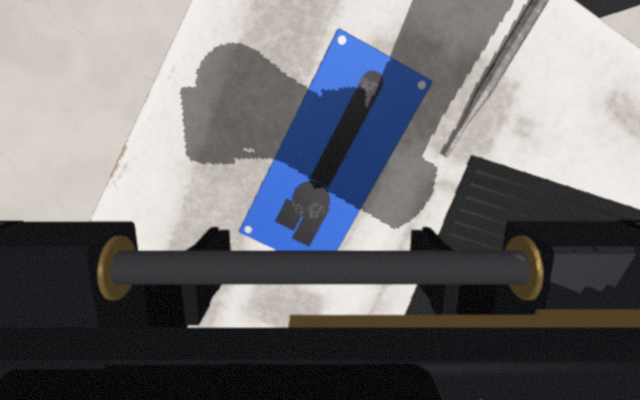

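```bash

python3 -m creep '[[1,-12,35,0,0,0,-7],[1,-27,71,0,0,0,-14],[1,-42,111,0,0,0,-21],[1,-57,150,0,0,0,-28],[1,-72,190,0,0,0,-35],[1,-87,229,0,0,0,-42],[1,-102,268,0,0,0,-49],[1,-118,310,0,0,0,-56]]'
python3 -m creep '[[1,0,0,0,0,0,-7],[1,0,0,0,0,0,-14],[1,0,0,0,0,0,-21],[1,0,0,0,0,0,-21],[1,0,0,0,0,0,-21],[1,0,0,0,0,0,-21]]'
cat >> h.py <<'E'
def plane(uv,z,E,cam='wrist'):
    f,cx,cy,_=K(cam); z=np.broadcast_to(z,(len(uv),))
    ray=np.c_[(uv[:,0]-cx)/f,(uv[:,1]-cy)/f,np.ones(len(uv))]@E[:3,:3].T
    return E[:3,3]+ray*((z-E[2,3])/ray[:,2])[:,None]
E
python3 - <<'E'
from h import *
E=wristext(); p,d=save('wrist','w_mat'); np.savez('w_mat',p=p,d=d,E=E)
s=cv2.GaussianBlur(p,(3,3),0).max(2)
m=(s<75).astype('uint8'); m[225:]=0
m=cv2.morphologyEx(m,cv2.MORPH_CLOSE,np.ones((5,5)));m=cv2.morphologyEx(m,cv2.MORPH_OPEN,np.ones((9,9)))
n,l,st,c=cv2.connectedComponentsWithStats(m); k=1+st[1:,4].argmax(); v,u=np.nonzero(l==k); print(st[k])
print(cv2.minAreaRect((plane(np.c_[u,v],.004,E)[:,:2]*1000).astype('float32')))
E
```

```text
time_s: 2.92
tcp_pos: [0.4768, 0.0787, 0.4055]
ee_rot: [[-0.222, -0.975, 0.001], [-0.975, 0.222, 0.001], [-0.001, -0.001, -1.0]]
wrist_force: [0.5, 0.1, 0.4]
gripper_width: 0.996
gripper_force: 0.0
time_s: 3.42
tcp_pos: [0.4776, 0.0771, 0.405]
ee_rot: [[0.134, -0.991, 0.0], [-0.991, -0.134, 0.0], [-0.0, -0.0, -1.0]]
wrist_force: [0.3, 0.6, -0.8]
gripper_width: 1.001
gripper_force: 0.0
[  207     0   214   219 42656]
((499.22515869140625, 15.497634887695312), (207.2895965576172, 222.0425567626953), 3.5860655307769775)
```

View pics/w_mat.png

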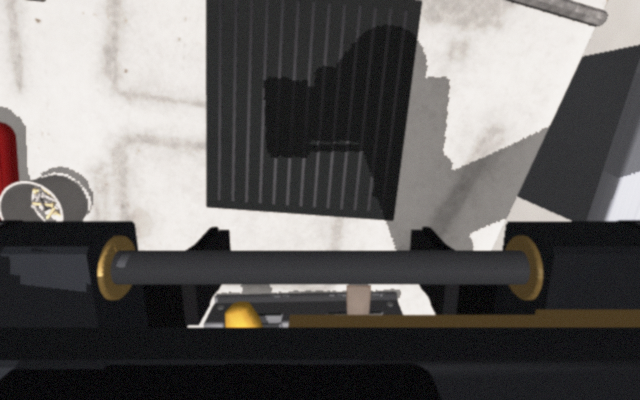

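```bash

python3 -m creep '[[1,-40,0,0,0,0,0],[1,-80,1,0,0,0,0],[1,-120,2,0,0,0,0],[1,-160,3,0,0,0,0],[1,-200,4,0,0,0,0],[1,-240,4,0,0,0,0],[1,-275,4,0,0,0,0],[1,-275,4,0,0,0,0]]'
python3 -m creep '[[1,0,0,0,0,0,0],[1,0,0,0,0,0,0],[1,0,0,0,0,0,0]]'
python3 - <<'E'
from h import *
E=wristext(); p,d=save('wrist','w_rack'); np.savez('w_rack',p=p,d=d,E=E)
E
```

```text
time_s: 4.13
tcp_pos: [0.4356, 0.3544, 0.4043]
ee_rot: [[0.14, -0.99, 0.001], [-0.99, -0.14, 0.001], [-0.001, -0.001, -1.0]]
wrist_force: [0.8, -0.9, 0.3]
gripper_width: 1.003
gripper_force: 0.0
time_s: 4.38
tcp_pos: [0.4363, 0.3485, 0.4048]
ee_rot: [[0.136, -0.991, -0.0], [-0.991, -0.136, -0.0], [0.0, 0.0, -1.0]]
wrist_force: [-0.7, 0.4, -0.7]
gripper_width: 1.003
gripper_force: 0.0
```

View pics/w_rack.png

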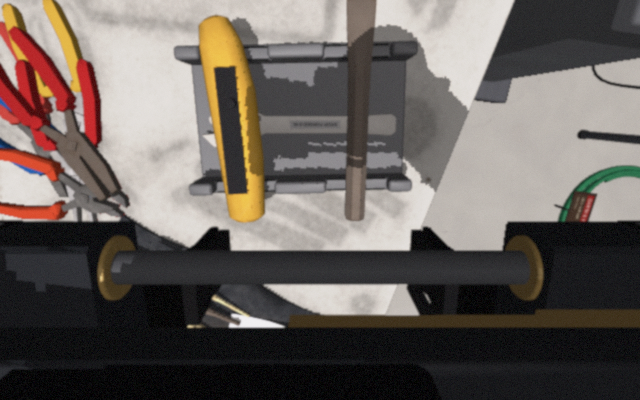

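```bash
python3 - <<'E'
from h import *
D=np.load('w_rack.npz'); p,d,E=D['p'],D['d'],D['E']; P=cloud('wrist',d,E); hsv=cv2.cvtColor(p,cv2.COLOR_RGB2HSV)
box=np.zeros((400,640),bool); box[0:222,170:425]=1
z=P[...,2]
def rep(n,m,zz=None):
    m=m.astype('uint8'); m=cv2.morphologyEx(m,cv2.MORPH_OPEN,np.ones((3,3)))
    k,l,st,c=cv2.connectedComponentsWithStats(m); j=1+st[1:,4].argmax(); m=l==j
    v,u=np.nonzero(m); Q=P[m] if zz is None else plane(np.c_[u,v],zz,E)
    R=cv2.minAreaRect((Q[:,:2]*1000).astype('float32')); 
    print(n,st[j],[np.round(x,1) for x in R],'z',np.percentile(P[m][:,2],[5,50,95]).round(4)); return Q
yel=box&(hsv[...,0]>15)&(hsv[...,0]<32)&(hsv[...,1]>130)
b=yel.copy(); b=cv2.morphologyEx(b.astype('uint8'),cv2.MORPH_CLOSE,np.ones((25,25)))
u0=np.arange(640)[None,:]
rep('tacker',b>0,None); rep('tackerplane',b>0,.055)
ch=box&(u0>335)&(u0<385)&(z>.044)&(z<.062)
ch&=~((z<.0525)&((P[...,1]>9)))
Q=rep('chisel',(hsv[...,1]>25)&(hsv[...,0]<25)&box&(u0>335)&(u0<385),.05)
rail=box&(z>.044)&(z<.056)&((u0<195)|(u0>270)&(u0<335)|(u0>385)); rail2=rail
v,u=np.nonzero(rail2); 
for n,s in (('railfar',v<100),('railnear',v>150)):
    q=P[v[s],u[s]]; q=q[:,:2]*1000; q=q.astype('float32'); f=cv2.fitLine(q,cv2.DIST_HUBER,0,.01,.01).ravel(); print(n,len(q),f,np.degrees(np.arctan2(f[1],f[0])),cv2.minAreaRect(q))
w=box&(z>.019)&(z<.031)&(u0>190); rep('wrench',w)
# handle slices
for t,(a,bb) in {'tacker':(yel,0.06)}.items(): pass
g=cv2.resize(p[0:225,165:430],None,fx=3,fy=2.6,interpolation=cv2.INTER_CUBIC); cv2.imwrite('pics/rackcrop.png',g[:,:,::-1])
E
```

```text
tacker [ 199   16   66  206 8615] [array([492.8, 303.5]), array([100.6, 180.4]), np.float64(10.4)] z [0.0564 0.0646 0.0688]
tackerplane [ 199   16   66  206 8615] [array([518.5, 308.1]), array([ 42.9, 182.9]), np.float64(14.0)] z [0.0564 0.0646 0.0688]
chisel [ 345    0   31  221 4882] [array([408.5, 286.8]), array([ 24.9, 195.9]), np.float64(8.4)] z [0.0435 0.0504 0.0552]
railfar 1466 [9.8829800e-01 1.5253542e-01 4.6821985e+02 2.3619441e+02] 8.773887 ((473.4092102050781, 236.49449157714844), (215.37637329101562, 12.221597671508789), 8.860126495361328)
railnear 1003 [9.8812485e-01 1.5365319e-01 4.3409454e+02 3.5485956e+02] 8.838694 ((454.590087890625, 358.8905029296875), (215.5473175048828, 12.475072860717773), 8.945120811462402)
wrench [ 258  112   89   22 1506] [array([460.6, 298.6]), array([86.9, 20.4]), np.float64(8.4)] z [0.0235 0.0249 0.0262]
```

View pics/rackcrop.png

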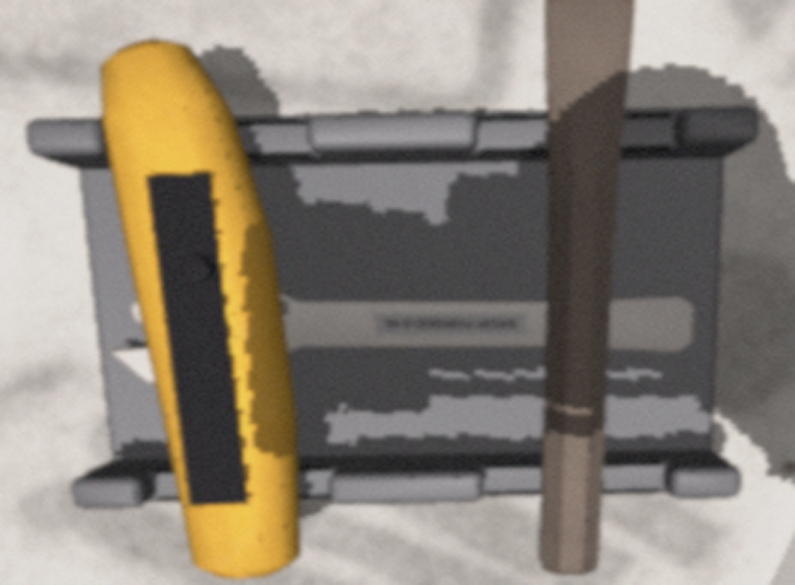

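```bash

python3 -m creep '[[1,12,-19,20,0,0,-1.5],[1,25,-38,45,0,0,-3],[1,38,-57,75,0,0,-4.5],[1,51,-76,100,0,0,-6.2],[1,51,-76,120,0,0,-6.2],[1,51,-76,130,0,0,-6.2],[1,51,-76,130,0,0,-6.2],[1,51,-76,130,0,0,-6.2]]'
python3 -m creep '[[1,0,0,0,0,0,0],[1,0,0,0,0,0,0]]'
```

```text
time_s: 5.1
tcp_pos: [0.5185, 0.3093, 0.2753]
ee_rot: [[0.243, -0.97, 0.0], [-0.97, -0.243, -0.0], [0.0, -0.0, -1.0]]
wrist_force: [0.5, 0.5, 0.5]
gripper_width: 1.004
gripper_force: 0.0
time_s: 5.27
tcp_pos: [0.5183, 0.3101, 0.2768]
ee_rot: [[0.244, -0.97, 0.003], [-0.97, -0.244, 0.002], [-0.002, -0.003, -1.0]]
wrist_force: [0.3, 1.0, 0.2]
gripper_width: 0.999
gripper_force: 0.0
```

```bash

python3 -m creep '[[1,0.5,0,10,0,0,0],[1,1,0,25,0,0,0],[1,1,0,40,0,0,0],[1,1,0,50,0,0,0],[1,1,0,54,0,0,0],[1,1,0,54,0,0,0],[1,1,0,54,0,0,0]]'
python3 -m creep '[[-1,0,0,0,0,0,0],[-1,0,0,0,0,0,0],[-1,0,0,0,0,0,0],[-1,0,0,0,0,0,0],[-1,0,0,0,0,0,0],[-1,0,0,0,0,0,0],[-1,0,0,0,0,0,0],[-1,0,0,0,0,0,0]]'
```

```text
time_s: 5.85
tcp_pos: [0.5188, 0.3089, 0.221]
ee_rot: [[0.244, -0.97, 0.001], [-0.97, -0.244, 0.0], [-0.0, -0.001, -1.0]]
wrist_force: [0.1, -0.1, 0.4]
gripper_width: 1.001
gripper_force: 0.0
time_s: 6.52
tcp_pos: [0.5186, 0.3086, 0.2208]
ee_rot: [[0.244, -0.97, 0.0], [-0.97, -0.244, 0.0], [-0.0, -0.0, -1.0]]
wrist_force: [0.2, -0.9, -0.4]
gripper_width: 0.479
gripper_force: 1.0
```

```bash

python3 -m creep '[[-1,0,0,0,0,0,0],[-1,0,0,0,0,0,0],[-1,0,0,-8,0,0,0],[-1,0,0,-22,0,0,0],[-1,0,0,-40,0,0,0],[-1,0,0,-58,0,0,0],[-1,0,0,-74,0,0,0],[-1,0,0,-80,0,0,0]]'
```

```text
time_s: 7.18
tcp_pos: [0.5186, 0.3087, 0.3028]
ee_rot: [[0.244, -0.97, 0.002], [-0.97, -0.244, 0.002], [-0.001, -0.002, -1.0]]
wrist_force: [0.2, 0.6, -4.2]
gripper_width: 0.466
gripper_force: 29.9
```

```bash

python3 -m creep '[[-1,12,2,0,0,0,0],[-1,36,5,0,0,0,0],[-1,68,9,0,0,0,0],[-1,102,14,0,0,0,0],[-1,136,18,0,0,0,0],[-1,170,23,0,0,0,0],[-1,204,28,0,0,0,0],[-1,236,32,0,0,0,0]]'
python3 -m creep '[[-1,26,3.5,0,0,0,0],[-1,42,5.7,0,0,0,0],[-1,52,7,0,0,0,0],[-1,52,7,0,0,0,0],[-1,52,7,0,0,0,0],[-1,52,7,0,0,0,0]]'
```

```text
time_s: 7.85
tcp_pos: [0.5438, 0.0694, 0.2992]
ee_rot: [[0.243, -0.97, -0.004], [-0.97, -0.243, -0.001], [-0.0, 0.004, -1.0]]
wrist_force: [-0.1, -0.2, -3.4]
gripper_width: 0.46
gripper_force: 29.9
time_s: 8.35
tcp_pos: [0.5507, 0.0203, 0.3003]
ee_rot: [[0.244, -0.97, -0.001], [-0.97, -0.244, 0.0], [-0.0, 0.001, -1.0]]
wrist_force: [-0.4, 0.5, -4.0]
gripper_width: 0.464
gripper_force: 29.9
```

```bash

python3 -m creep '[[-1,0,0,12,0,0,0],[-1,0,0,35,0,0,0],[-1,0,0,60,0,0,0],[-1,0,0,84,0,0,0],[-1,0,0,100,0,0,0],[-1,0,0,107,0,0,0],[-1,0,0,109,0,0,0],[-1,0,0,110,0,0,0]]'
python3 -m creep '[[-1,0,0,0,0,0,0],[-1,0,0,0.5,0,0,0],[-1,0,0,0.5,0,0,0]]'
```

```text
time_s: 9.02
tcp_pos: [0.5514, 0.0206, 0.191]
ee_rot: [[0.245, -0.969, 0.001], [-0.969, -0.245, -0.0], [0.0, -0.001, -1.0]]
wrist_force: [-0.6, 0.4, -3.5]
gripper_width: 0.463
gripper_force: 29.9
time_s: 9.27
tcp_pos: [0.5513, 0.02, 0.1913]
ee_rot: [[0.244, -0.97, 0.002], [-0.97, -0.244, 0.001], [-0.0, -0.002, -1.0]]
wrist_force: [0.4, 0.2, -4.4]
gripper_width: 0.461
gripper_force: 29.9
```

```bash

python3 -m creep '[[-1,0,0,1,0,0,0],[-1,0,0,1.5,0,0,0],[-1,0,0,1.5,0,0,0]]'
python3 -m creep '[[-1,0,0,0.5,0,0,0],[-1,0,0,1,0,0,0],[-1,0,0,1,0,0,0]]'
```

```text
time_s: 9.52
tcp_pos: [0.5513, 0.02, 0.19]
ee_rot: [[0.244, -0.97, 0.002], [-0.97, -0.244, 0.0], [0.0, -0.002, -1.0]]
wrist_force: [-1.5, 1.8, 4.5]
gripper_width: 0.464
gripper_force: 30.0
time_s: 9.77
tcp_pos: [0.5513, 0.0201, 0.1899]
ee_rot: [[0.245, -0.97, 0.002], [-0.97, -0.245, 0.0], [0.0, -0.002, -1.0]]
wrist_force: [-4.6, 2.7, 12.0]
gripper_width: 0.463
gripper_force: 30.0
```

```bash

python3 -m creep '[[1,0,0,0,0,0,0],[1,0,0,0,0,0,0],[1,0,0,0,0,0,0],[1,0,0,0,0,0,0],[1,0,0,-10,0,0,0],[1,0,0,-40,0,0,0],[1,0,0,-80,0,0,0],[1,0,0,-111,0,0,0]]'
python3 -m creep '[[1,-35,9,0,0,0,1],[1,-75,19,0,0,0,2],[1,-115,29,0,0,0,3],[1,-155,39,0,0,0,4],[1,-195,49,0,0,0,5],[1,-235,59,0,0,0,5.8],[1,-270,68,0,0,0,5.8],[1,-292,73.5,0,0,0,5.8]]'
python3 -m creep '[[1,0,0,0,0,0,0],[1,0,0,0,0,0,0],[1,0,0,0,0,0,0]]'
```

```text
time_s: 10.43
tcp_pos: [0.5512, 0.0197, 0.3014]
ee_rot: [[0.244, -0.97, 0.001], [-0.97, -0.244, -0.0], [0.001, -0.001, -1.0]]
wrist_force: [1.0, 0.1, -0.7]
gripper_width: 0.96
gripper_force: 0.0
time_s: 11.1
tcp_pos: [0.407, 0.2876, 0.2997]
ee_rot: [[0.147, -0.989, 0.001], [-0.989, -0.147, 0.001], [-0.001, -0.001, -1.0]]
wrist_force: [0.6, -0.3, 0.0]
gripper_width: 1.001
gripper_force: 0.0
time_s: 11.35
tcp_pos: [0.4085, 0.2848, 0.299]
ee_rot: [[0.144, -0.99, -0.0], [-0.99, -0.144, -0.0], [0.0, 0.0, -1.0]]
wrist_force: [0.3, -0.1, -0.3]
gripper_width: 1.001
gripper_force: 0.0
```

Down 78 mm, close.

```bash

python3 -m creep '[[1,0,0,12,0,0,0],[1,0,0,32,0,0,0],[1,0,0,54,0,0,0],[1,0,0,70,0,0,0],[1,0,0,76,0,0,0],[1,0,0,78,0,0,0],[1,0,0,78,0,0,0],[1,0,0,78,0,0,0]]'
python3 -m creep '[[-1,0,0,0,0,0,0],[-1,0,0,0,0,0,0],[-1,0,0,0,0,0,0],[-1,0,0,0,0,0,0],[-1,0,0,0,0,0,0],[-1,0,0,0,0,0,0],[-1,0,0,0,0,0,0],[-1,0,0,0,0,0,0]]'
python3 -m creep '[[-1,0,0,0,0,0,0],[-1,0,0,0,0,0,0],[-1,0,0,0,0,0,0],[-1,0,0,0,0,0,0],[-1,0,0,0,0,0,0]]'
python3 -m creep '[[-1,0,0,-8,0,0,0],[-1,0,0,-22,0,0,0],[-1,0,0,-40,0,0,0],[-1,0,0,-58,0,0,0],[-1,0,0,-74,0,0,0],[-1,0,0,-80,0,0,0],[-1,0,0,-80,0,0,0]]'
```

```text
time_s: 12.02
tcp_pos: [0.4091, 0.285, 0.2216]
ee_rot: [[0.144, -0.99, 0.001], [-0.99, -0.144, 0.001], [-0.001, -0.001, -1.0]]
wrist_force: [-0.5, -0.2, -0.2]
gripper_width: 1.0
gripper_force: 0.0
time_s: 12.68
tcp_pos: [0.4085, 0.2851, 0.2207]
ee_rot: [[0.144, -0.99, -0.0], [-0.99, -0.144, -0.0], [0.0, 0.0, -1.0]]
wrist_force: [-0.6, 0.4, -0.3]
gripper_width: 0.476
gripper_force: 0.0
time_s: 13.1
tcp_pos: [0.4087, 0.2853, 0.2209]
ee_rot: [[0.144, -0.99, 0.001], [-0.99, -0.144, 0.001], [-0.001, -0.001, -1.0]]
wrist_force: [1.8, 0.1, 0.3]
gripper_width: 0.256
gripper_force: 29.9
time_s: 13.68
tcp_pos: [0.4084, 0.285, 0.3019]
ee_rot: [[0.144, -0.99, 0.001], [-0.99, -0.144, 0.002], [-0.002, -0.001, -1.0]]
wrist_force: [0.4, 0.6, -3.9]
gripper_width: 0.249
gripper_force: 29.9
```

```bash

python3 -m creep '[[-1,12,0,0,0,0,0],[-1,36,0,0,0,0,0],[-1,68,0,0,0,0,0],[-1,102,0,0,0,0,0],[-1,136,0,0,0,0,0],[-1,170,0,0,0,0,0],[-1,204,0,0,0,0,0],[-1,236,-1,0,0,0,0]]'
python3 -m creep '[[-1,22,0,0,0,0,0],[-1,34,0,0,0,0,0],[-1,39.5,0,0,0,0,0],[-1,39.5,0,0,0,0,0],[-1,39.5,0,0,0,0,0]]'
python3 -m creep '[[-1,0,0,12,0,0,0],[-1,0,0,35,0,0,0],[-1,0,0,60,0,0,0],[-1,0,0,84,0,0,0],[-1,0,0,100,0,0,0],[-1,0,0,107,0,0,0],[-1,0,0,110,0,0,0],[-1,0,0,110,0,0,0]]'
python3 -m creep '[[-1,0,0,0.5,0,0,0],[-1,0,0,1,0,0,0],[-1,0,0,1,0,0,0]]'
```

```text
time_s: 14.35
tcp_pos: [0.4423, 0.0492, 0.2993]
ee_rot: [[0.144, -0.99, -0.004], [-0.99, -0.144, -0.001], [0.001, 0.004, -1.0]]
wrist_force: [0.9, -0.1, -3.8]
gripper_width: 0.252
gripper_force: 29.9
time_s: 14.77
tcp_pos: [0.4489, 0.0125, 0.3]
ee_rot: [[0.144, -0.99, -0.002], [-0.99, -0.144, -0.0], [0.0, 0.002, -1.0]]
wrist_force: [0.3, 0.2, -3.9]
gripper_width: 0.244
gripper_force: 29.9
time_s: 15.43
tcp_pos: [0.4493, 0.0134, 0.1909]
ee_rot: [[0.146, -0.989, -0.001], [-0.989, -0.146, -0.0], [0.0, 0.001, -1.0]]
wrist_force: [0.8, -0.4, -3.6]
gripper_width: 0.251
gripper_force: 29.9
time_s: 15.68
tcp_pos: [0.4499, 0.013, 0.1905]
ee_rot: [[0.145, -0.989, 0.003], [-0.989, -0.145, 0.001], [-0.001, -0.003, -1.0]]
wrist_force: [-0.8, 1.4, -2.0]
gripper_width: 0.248
gripper_force: 29.9
```

```bash

python3 -m creep '[[-1,0,0,1,0,0,0],[-1,0,0,1,0,0,0],[1,0,0,1,0,0,0],[1,0,0,1,0,0,0],[1,0,0,1,0,0,0],[1,0,0,1,0,0,0],[1,0,0,-10,0,0,0],[1,0,0,-45,0,0,0]]'
python3 -m creep '[[1,0,0,-40,0,0,7],[1,-30,-12,-80,0,0,14],[1,-68,-28,-120,0,0,21],[1,-106,-44,-160,0,0,28],[1,-144,-60,-169,0,0,35],[1,-182,-76,-169,0,0,42],[1,-220,-92,-169,0,0,49],[1,-258,-108,-169,0,0,56]]'
python3 -c "
from station import r;s=r.sense();print(s['joints'])"
```

```text
time_s: 16.35
tcp_pos: [0.4478, 0.012, 0.2315]
ee_rot: [[0.143, -0.99, -0.011], [-0.99, -0.143, -0.004], [0.002, 0.011, -1.0]]
wrist_force: [0.5, -0.1, -0.2]
gripper_width: 0.621
gripper_force: 0.0
time_s: 17.02
tcp_pos: [0.5105, 0.2521, 0.4037]
ee_rot: [[-0.744, -0.668, 0.002], [-0.668, 0.744, 0.002], [-0.003, -0.0, -1.0]]
wrist_force: [1.8, -1.0, 0.1]
gripper_width: 0.996
gripper_force: 0.0
[ 4.25850793e+01  1.66395168e+01 -7.71895459e+00  1.84784190e-02
 -6.54766377e+01 -9.06463755e+01]
```

```bash

python3 -m creep '[[1,-18,12,0,0,0,7],[1,-18,12,0,0,0,14],[1,-18,12,0,0,0,21],[1,-18,12,0,0,0,28],[1,-18,12,0,0,0,34],[1,-18,12,0,0,0,34],[1,-18,12,0,0,0,34],[1,-18,12,0,0,0,34]]'
python3 - <<'E'
from h import *
E=wristext(); p,d=save('wrist','w_rack2'); np.savez('w_rack2',p=p,d=d,E=E); P=cloud('wrist',d,E); z=P[...,2]
box=np.zeros((400,640),bool); box[:235,200:440]=1
m=(box&(z>.0185)&(z<.031)).astype('uint8')
R=np.array([.4640,.2977]);a=np.radians(8.9);ax=np.array([np.cos(a),np.sin(a)]);ay=np.array([-ax[1],ax[0]])
L=(P[...,:2]-R)@np.c_[ax,ay]
m&=(abs(L[...,1])<.045).astype('uint8')
m=cv2.morphologyEx(m,cv2.MORPH_OPEN,np.ones((3,3)))
k,l,st,c=cv2.connectedComponentsWithStats(m); j=1+st[1:,4].argmax(); v,u=np.nonzero(l==j)
Q=plane(np.c_[u,v],.025,E)[:,:2]; print(st[j],cv2.minAreaRect((Q*1000).astype('float32')))
mm=Q-Q.mean(0);w,V=np.linalg.eigh(mm.T@mm);x=V[:,1]*np.sign(V[0,1]);t=mm@x;n=np.array([-x[1],x[0]]);print(Q.mean(0),np.degrees(np.arctan2(x[1],x[0])),t.min(),t.max())
C=[]
for s in np.arange(t.min()+.006,t.max(),.012):
    q=mm[(t>=s)&(t<s+.006)]@n; C.append((s+.003,(q.min()+q.max())/2,q.max()-q.min()))
print(np.round(C,4)); C=np.array(C)[1:8]; pf=np.polyfit(C[:,0],C[:,1],1); ang=np.arctan2(x[1],x[0])+np.arctan(pf[0]); mid=(t.min()+t.max())/2
print('handle yaw',np.degrees(ang),'mid',Q.mean(0)+x*mid+n*np.polyval(pf,mid))
s=r.sense(); print(s['tcp_pos'],s['ee_rot'])
E
```

```text
time_s: 17.68
tcp_pos: [0.5156, 0.2713, 0.4019]
ee_rot: [[-0.989, -0.146, -0.0], [-0.146, 0.989, -0.0], [0.0, -0.0, -1.0]]
wrist_force: [0.3, -0.6, 1.1]
gripper_width: 0.998
gripper_force: 0.0
[ 337   23   41  199 3851] ((464.2862854003906, 298.1768798828125), (191.3380584716797, 40.4008903503418), 12.557150840759277)
[0.45855343 0.30152477] 10.372416633290866 -0.09071013711776917 0.10037793328126958
[[-0.0817  0.0022  0.0204]
 [-0.0697  0.0017  0.0196]
 [-0.0577  0.0011  0.017 ]
 [-0.0457  0.0005  0.0162]
 [-0.0337 -0.0001  0.0173]
 [-0.0217 -0.0006  0.0165]
 [-0.0097 -0.0012  0.0176]
 [ 0.0023 -0.0019  0.0167]
 [ 0.0143 -0.0025  0.0159]
 [ 0.0263 -0.0031  0.017 ]
 [ 0.0383 -0.0042  0.0191]
 [ 0.0503 -0.0054  0.0315]
 [ 0.0623 -0.004   0.0368]
 [ 0.0743  0.0083  0.0206]
 [ 0.0863  0.0093  0.0145]
 [ 0.0983  0.0066  0.0073]]
handle yaw 7.5738115721687524 mid [0.46366024 0.30047248]
[0.51558185 0.27132111 0.4019532 ] [[-9.89283963e-01 -1.46004199e-01 -1.18248741e-04]
 [-1.46004185e-01  9.89283966e-01 -1.12600784e-04]
 [ 1.33421771e-04 -9.41293387e-05 -9.99999987e-01]]
```

View pics/w_rack2.png

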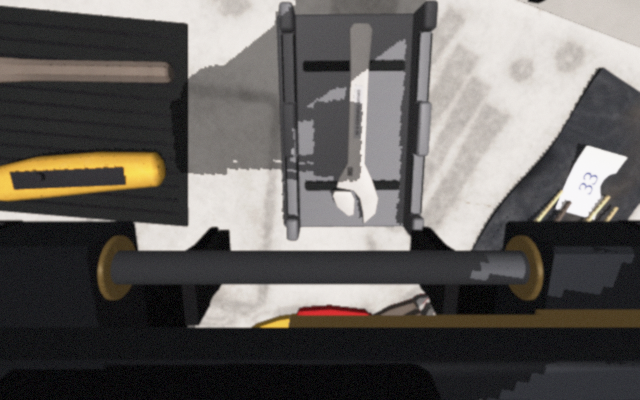

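```bash

python3 -m creep '[[0.15,15,12,25,0,0,0],[0.15,30,24,55,0,0,0],[0.15,47,36,90,0,0,0],[0.15,47,36,120,0,0,0],[0.15,47,36,125,0,0,0],[0.15,47,36,125,0,0,0],[0.15,47,36,125,0,0,0],[0.15,47,36,125,0,0,0]]'
python3 -m creep '[[0.15,0,0,0,0,0,0],[0.15,0,0,0,0,0,0],[0.15,0,0,0,0,0,0]]'
```

```text
time_s: 18.4
tcp_pos: [0.465, 0.3008, 0.2792]
ee_rot: [[-0.989, -0.145, 0.003], [-0.145, 0.989, 0.003], [-0.004, 0.002, -1.0]]
wrist_force: [0.3, 0.1, 0.1]
gripper_width: 0.587
gripper_force: 0.0
time_s: 18.65
tcp_pos: [0.4642, 0.3002, 0.2781]
ee_rot: [[-0.99, -0.144, 0.001], [-0.144, 0.99, 0.002], [-0.002, 0.001, -1.0]]
wrist_force: [-0.4, 0.3, -0.2]
gripper_width: 0.576
gripper_force: 0.0
```

```bash

python3 -m creep '[[0.15,0,0,12,0,0,0],[0.15,0,0,32,0,0,0],[0.15,0,0,54,0,0,0],[0.15,0,0,70,0,0,0],[0.15,0,0,77,0,0,0],[0.15,0,0,79,0,0,0],[0.15,0,0,79,0,0,0],[0.15,0,0,79,0,0,0]]'
python3 -m creep '[[-1,0,0,0,0,0,0],[-1,0,0,0,0,0,0],[-1,0,0,0,0,0,0],[-1,0,0,0,0,0,0],[-1,0,0,0,0,0,0],[-1,0,0,0,0,0,0],[-1,0,0,0,0,0,0],[-1,0,0,0,0,0,0]]'
python3 -m creep '[[-1,0,0,0,0,0,0],[-1,0,0,0,0,0,0]]'
```

```text
time_s: 19.32
tcp_pos: [0.4643, 0.3007, 0.1991]
ee_rot: [[-0.989, -0.145, 0.001], [-0.145, 0.989, 0.001], [-0.002, 0.001, -1.0]]
wrist_force: [0.4, -0.1, 0.9]
gripper_width: 0.577
gripper_force: 0.0
time_s: 19.98
tcp_pos: [0.4639, 0.3004, 0.1982]
ee_rot: [[-0.99, -0.144, 0.0], [-0.144, 0.99, 0.0], [-0.0, 0.0, -1.0]]
wrist_force: [-0.2, 0.1, 1.3]
gripper_width: 0.2
gripper_force: 30.0
time_s: 20.15
tcp_pos: [0.4639, 0.3004, 0.1982]
ee_rot: [[-0.99, -0.144, 0.0], [-0.144, 0.99, 0.0], [-0.0, 0.0, -1.0]]
wrist_force: [-0.1, 0.3, 1.9]
gripper_width: 0.201
gripper_force: 30.0
```

```bash

python3 -m creep '[[-1,0,0,-6,0,0,0],[-1,0,0,-18,0,0,0],[-1,0,0,-35,0,0,0],[-1,0,0,-54,0,0,0],[-1,0,0,-70,0,0,0],[-1,0,0,-80,0,0,0],[-1,0,0,-80,0,0,0]]'
python3 -m creep '[[-1,2,-12,0,0,0,0],[-1,5,-36,0,0,0,0],[-1,10,-68,0,0,0,0],[-1,15,-100,0,0,0,0],[-1,20,-132,0,0,0,0],[-1,25,-164,0,0,0,0],[-1,30,-196,0,0,0,0],[-1,35,-228,0,0,0,0]]'
python3 -m creep '[[-1,5,-32,0,0,0,2],[-1,10,-64,0,0,0,5],[-1,15,-96,0,0,0,8],[-1,20,-128,0,0,0,11],[-1,25,-160,0,0,0,14],[-1,30,-192,0,0,0,14.9],[-1,35,-224,0,0,0,14.9],[-1,39,-250,0,0,0,14.9]]'
```

```text
time_s: 20.73
tcp_pos: [0.4641, 0.3005, 0.28]
ee_rot: [[-0.989, -0.145, 0.003], [-0.145, 0.989, 0.003], [-0.003, 0.002, -1.0]]
wrist_force: [1.2, -0.6, -3.6]
gripper_width: 0.199
gripper_force: 30.0
time_s: 21.4
tcp_pos: [0.4609, 0.0674, 0.2767]
ee_rot: [[-0.99, -0.144, -0.003], [-0.144, 0.99, -0.001], [0.003, -0.001, -1.0]]
wrist_force: [1.9, 0.8, -2.8]
gripper_width: 0.2
gripper_force: 30.0
time_s: 22.07
tcp_pos: [0.4582, -0.1856, 0.2766]
ee_rot: [[-0.993, 0.116, -0.003], [0.116, 0.993, 0.001], [0.004, 0.0, -1.0]]
wrist_force: [0.5, 0.8, -3.9]
gripper_width: 0.2
gripper_force: 30.0
```

```bash

python3 -m creep '[[-1,-4,-28,0,0,0,0],[-1,-6,-46,0,0,0,0],[-1,-8,-53,0,0,0,0],[-1,-8,-53,0,0,0,0],[-1,-8,-53,0,0,0,0],[-1,-8,-53,0,0,0,0]]'
```

```text
time_s: 22.57
tcp_pos: [0.4611, -0.2362, 0.2774]
ee_rot: [[-0.993, 0.114, -0.002], [0.114, 0.993, 0.001], [0.002, 0.001, -1.0]]
wrist_force: [0.6, 1.5, -3.2]
gripper_width: 0.198
gripper_force: 30.0
```

```bash

python3 -m creep '[[-1,0.5,-5.4,12,0,0,0],[-1,0.5,-5.4,32,0,0,0],[-1,0.5,-5.4,52,0,0,0],[-1,0.5,-5.4,66,0,0,0],[-1,0.5,-5.4,72,0,0,0],[-1,0.5,-5.4,75,0,0,0],[-1,0.5,-5.4,75,0,0,0],[-1,0.5,-5.4,75,0,0,0]]'
python3 - <<'E'
from h import *
p,d=save('scene','s1'); print(r.sense()['tcp_pos'])
cv2.imwrite('pics/s1c.png',cv2.resize(p[130:270,340:480],None,fx=4,fy=4,interpolation=cv2.INTER_CUBIC)[:,:,::-1])
E
```

```text
time_s: 23.23
tcp_pos: [0.4609, -0.242, 0.2038]
ee_rot: [[-0.993, 0.114, 0.001], [0.114, 0.993, -0.0], [-0.001, -0.0, -1.0]]
wrist_force: [-0.2, 0.2, -2.9]
gripper_width: 0.202
gripper_force: 30.0
[ 0.46093614 -0.24206979  0.20401354]
```

View pics/s1c.png

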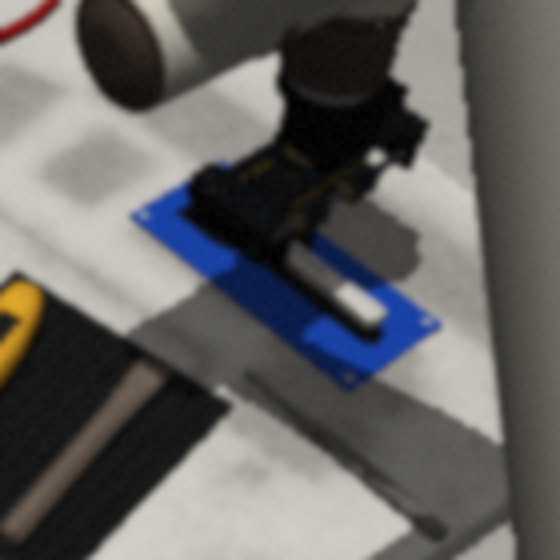

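```bash

python3 -m creep '[[-1,1,0,4,0,0,0],[-1,1,0,8,0,0,0],[-1,1,0,11,0,0,0],[-1,1,0,12.5,0,0,0],[-1,1,0,13,0,0,0],[-1,1,0,13,0,0,0],[-1,1,0,13,0,0,0]]'
python3 -m creep '[[-1,0,0,0.5,0,0,0],[-1,0,0,1,0,0,0],[-1,0,0,1,0,0,0]]'
```

```text
time_s: 23.87
tcp_pos: [0.4594, -0.2422, 0.19]
ee_rot: [[-0.993, 0.115, 0.0], [0.115, 0.993, -0.0], [-0.0, -0.0, -1.0]]
wrist_force: [-0.1, 0.4, -4.1]
gripper_width: 0.194
gripper_force: 30.0
time_s: 24.12
tcp_pos: [0.4595, -0.2422, 0.1892]
ee_rot: [[-0.993, 0.115, 0.0], [0.115, 0.993, -0.0], [-0.0, -0.0, -1.0]]
wrist_force: [0.3, -0.2, -2.8]
gripper_width: 0.198
gripper_force: 30.0
```

```bash

python3 -m creep '[[-1,0,0,0.5,0,0,0],[-1,0,0,0.8,0,0,0],[-1,0,0,0.8,0,0,0],[-1,0,0,0.8,0,0,0]]'
```

```text
time_s: 24.45
tcp_pos: [0.4595, -0.2422, 0.1892]
ee_rot: [[-0.993, 0.115, 0.001], [0.115, 0.993, -0.0], [-0.001, -0.0, -1.0]]
wrist_force: [-2.4, 2.1, 5.5]
gripper_width: 0.203
gripper_force: 30.0
```

```bash

python3 -m creep '[[0.2,0,0,0,0,0,0],[0.2,0,0,0,0,0,0],[0.2,0,0,0,0,0,0],[0.2,0,0,0,0,0,0],[0.2,0,0,0,0,0,0],[0.2,0,0,-10,0,0,0],[0.2,0,0,-40,0,0,0],[0.2,0,0,-80,0,0,0]]'
python3 -m creep '[[1,-20,0,-35,0,0,0],[1,-40,0,-70,0,0,0],[1,-60,0,-105,0,0,0],[1,-75,0,-136,0,0,0],[1,-75,0,-136,0,0,0],[1,-75,0,-136,0,0,0],[1,-75,0,-136,0,0,0],[1,-75,0,-136,0,0,0]]'
python3 - <<'E'
from h import *
E=wristext(); p,d=save('wrist','w_board3'); np.savez('w_board3',p=p,d=d,E=E); P=cloud('wrist',d,E); z=P[...,2]
hsv=cv2.cvtColor(p,cv2.COLOR_RGB2HSV)
b=((hsv[...,0]>98)&(hsv[...,0]<125)&(hsv[...,1]>130)).astype('uint8')
k,l,st,c=cv2.connectedComponentsWithStats(cv2.morphologyEx(b,cv2.MORPH_OPEN,np.ones((5,5)))); j=1+st[1:,4].argmax()
cs,_=cv2.findContours((l==j).astype('uint8'),0,2); full=cv2.drawContours(np.zeros_like(b),cs,-1,1,-1)
print('board',cv2.minAreaRect((plane(cs[0][:,0,:],.005,E)[:,:2]*1000).astype('float32')))
m=((full>0)&(z>.011)&(z<.024)).astype('uint8'); m=cv2.morphologyEx(m,cv2.MORPH_OPEN,np.ones((3,3)))
k,l,st,c=cv2.connectedComponentsWithStats(m); j=1+st[1:,4].argmax(); v,u=np.nonzero(l==j)
Q=plane(np.c_[u,v],.016,E)[:,:2]
print('z',np.median(z[l==j]),cv2.minAreaRect((Q*1000).astype('float32')))
a=np.radians(-6.6);x=np.array([np.cos(a),np.sin(a)]);n=np.array([-x[1],x[0]]);mm=Q-np.array([.4597,-.2415]);t=mm@x;print(t.min(),t.max())
for s in np.arange(-.085,.095,.02):
    q=mm[(t>=s)&(t<s+.006)]@n; print(round(s,3),q.min().round(4),q.max().round(4))
print(r.sense()['tcp_pos'])
E
```

```text
time_s: 25.12
tcp_pos: [0.4584, -0.242, 0.267]
ee_rot: [[-0.993, 0.115, -0.007], [0.115, 0.993, 0.002], [0.007, 0.001, -1.0]]
wrist_force: [2.1, -0.8, 0.1]
gripper_width: 0.59
gripper_force: 0.0
time_s: 25.78
tcp_pos: [0.533, -0.2506, 0.4029]
ee_rot: [[-0.993, 0.115, -0.003], [0.115, 0.993, 0.001], [0.003, 0.001, -1.0]]
wrist_force: [-0.1, -0.4, -0.5]
gripper_width: 0.994
gripper_force: 0.0
board ((471.7366943359375, -243.08297729492188), (107.8271484375, 214.15560913085938), 83.36296844482422)Traceback (most recent call last):
  File "<stdin>", line 9, in <module>
ValueError: attempt to get argmax of an empty sequence
```

View pics/w_board3.png

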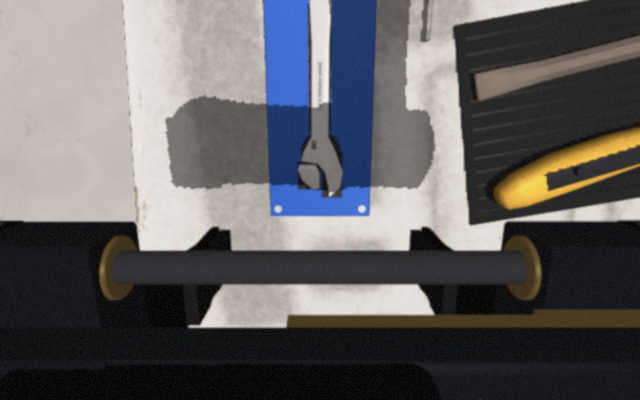

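```bash
python3 -m creep '[[1,15,0,0,0,0,0],[1,25,0,0,0,0,0],[1,25,0,0,0,0,0],[1,25,0,0,0,0,0],[1,25,0,0,0,0,0],[1,25,0,0,0,0,0]]'
python3 - <<'E'
from h import *
E=wristext(); p,d=save('wrist','w_board4'); P=cloud('wrist',d,E); z=P[...,2]
print(r.sense()['tcp_pos'])
a=np.radians(-6.6);x=np.array([np.cos(a),np.sin(a)]);n=np.array([-x[1],x[0]]);O=np.array([.4597,-.2415])
L=(P[...,:2]-O)@np.c_[x,n]; on=(abs(L[...,0])<.115)&(abs(L[...,1])<.045)
def rep(name,m,zz):
    m=cv2.morphologyEx(m.astype('uint8'),cv2.MORPH_OPEN,np.ones((3,3))); k,l,st,c=cv2.connectedComponentsWithStats(m); j=1+st[1:,4].argmax(); v,u=np.nonzero(l==j)
    Q=(plane(np.c_[u,v],zz,E)[:,:2]-O)@np.c_[x,n]; t=Q[:,0]; print(name,len(Q),t.min(),t.max())
    for s in np.arange(-.085,.095,.02):
        q=Q[(t>=s)&(t<s+.006),1]; print(round(s,3),q.min().round(4),q.max().round(4),((q.min()+q.max())/2).round(4))
hsv=cv2.cvtColor(p,cv2.COLOR_RGB2HSV)
print('zpct',np.percentile(z[on],[5,50,95]))
rep('depth',on&(z>.0105)&(z<.024),.016)
rep('color',on&(hsv[...,1]<100)&(hsv[...,2]>75),.016)
E
```

```text
time_s: 26.33
tcp_pos: [0.5094, -0.2479, 0.4042]
ee_rot: [[-0.993, 0.115, 0.0], [0.115, 0.993, -0.0], [-0.0, -0.0, -1.0]]
wrist_force: [0.6, 0.5, -0.2]
gripper_width: 0.997
gripper_force: 0.0
[ 0.50944231 -0.24793499  0.40411861]
zpct [0.00436195 0.32539361 0.34054668]
depth 3548 -0.09568252341562439 0.09395718579480251
-0.085 -0.0096 0.0096 -0.0
-0.065 -0.0088 0.0087 -0.0
-0.045 -0.0079 0.0079 -0.0
-0.025 -0.008 0.008 -0.0
-0.005 -0.0082 0.008 -0.0001
0.015 -0.0083 0.0071 -0.0006
0.035 -0.0126 0.0103 -0.0011
0.055 -0.019 0.0189 -0.0001
0.075 0.0063 0.0222 0.0143
color 4418 -0.09655016585800001 0.09620278470609864
-0.085 -0.0106 0.0115 0.0005
-0.065 -0.0097 0.0107 0.0005
-0.045 -0.0099 0.0108 0.0005
-0.025 -0.01 0.0109 0.0005
-0.005 -0.0082 0.008 -0.0001
0.015 -0.0083 0.0081 -0.0001
0.035 -0.0126 0.0114 -0.0006
0.055 -0.019 0.0199 0.0005
0.075 -0.0224 0.0233 0.0004
```

View pics/w_board4.png

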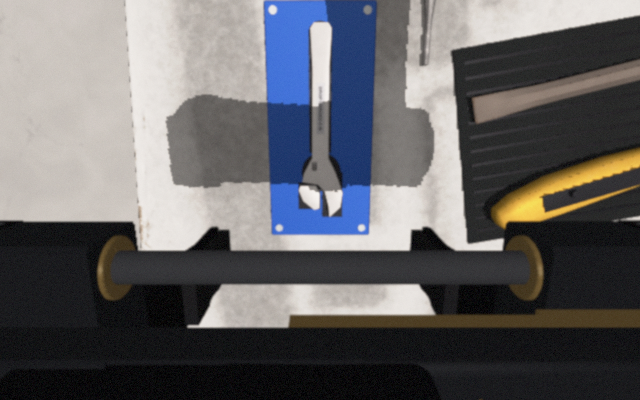

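```bash

python3 -m creep '[[1,-1,30,0,0,0,-7],[1,-3,68,0,0,0,-14],[1,-5,106,0,0,0,-21],[1,-6,144,0,0,0,-28],[1,-8,182,0,0,0,-35],[1,-9,220,0,0,0,-42],[1,-10,250,0,0,0,-49],[1,-11,271,0,0,0,-56]]'
python3 -m creep '[[1,0,0,10,0,0,-7],[1,0,0,30,0,0,-14],[1,0,0,50,0,0,-21],[1,0,0,70,0,0,-28],[1,0,0,90,0,0,-35],[1,0,0,110,0,0,-42],[1,0,0,110,0,0,-49],[1,0,0,110,0,0,-54.7]]'
python3 -m creep '[[1,0,0,0,0,0,0],[1,0,0,0,0,0,0],[1,0,0,0,0,0,0]]'
```

```text
time_s: 27.05
tcp_pos: [0.5516, 0.0229, 0.4042]
ee_rot: [[-0.644, -0.765, 0.0], [-0.765, 0.644, 0.0], [-0.001, -0.0, -1.0]]
wrist_force: [0.3, -0.5, 0.0]
gripper_width: 0.994
gripper_force: 0.0
time_s: 27.72
tcp_pos: [0.5511, 0.0201, 0.2924]
ee_rot: [[0.249, -0.968, -0.003], [-0.968, -0.249, -0.001], [0.0, 0.004, -1.0]]
wrist_force: [0.2, 0.3, 0.3]
gripper_width: 0.998
gripper_force: 0.0
time_s: 27.97
tcp_pos: [0.5514, 0.0201, 0.2944]
ee_rot: [[0.242, -0.97, 0.0], [-0.97, -0.242, 0.0], [-0.0, -0.0, -1.0]]
wrist_force: [-0.2, -0.5, -0.1]
gripper_width: 0.996
gripper_force: 0.0
```

Nicely aligned. Descend 104.5 mm, grip, lift.

```bash

python3 -m creep '[[1,0,0,12,0,0,0],[1,0,0,35,0,0,0],[1,0,0,60,0,0,0],[1,0,0,82,0,0,0],[1,0,0,96,0,0,0],[1,0,0,102,0,0,0],[1,0,0,104.5,0,0,0],[1,0,0,104.5,0,0,0]]'
python3 -m creep '[[1,0,0,0,0,0,0],[-1,0,0,0,0,0,0],[-1,0,0,0,0,0,0],[-1,0,0,0,0,0,0],[-1,0,0,0,0,0,0],[-1,0,0,0,0,0,0],[-1,0,0,0,0,0,0],[-1,0,0,0,0,0,0]]'
python3 -m creep '[[-1,0,0,0,0,0,0],[-1,0,0,0,0,0,0],[-1,0,0,0,0,0,0],[-1,0,0,0,0,0,0]]'
python3 -m creep '[[-1,0,0,-8,0,0,0],[-1,0,0,-24,0,0,0],[-1,0,0,-46,0,0,0],[-1,0,0,-70,0,0,0],[-1,0,0,-92,0,0,0],[-1,0,0,-106,0,0,0],[-1,0,0,-110,0,0,0],[-1,0,0,-110,0,0,0]]'
```

```text
time_s: 28.63
tcp_pos: [0.5514, 0.0201, 0.1899]
ee_rot: [[0.243, -0.97, 0.0], [-0.97, -0.243, -0.0], [0.0, -0.0, -1.0]]
wrist_force: [0.4, -0.2, -0.4]
gripper_width: 0.999
gripper_force: 0.0
time_s: 29.3
tcp_pos: [0.5511, 0.02, 0.1898]
ee_rot: [[0.244, -0.97, 0.0], [-0.97, -0.244, -0.0], [0.0, -0.0, -1.0]]
wrist_force: [0.4, -0.6, -0.3]
gripper_width: 0.553
gripper_force: 0.0
time_s: 29.63
tcp_pos: [0.5513, 0.0201, 0.1897]
ee_rot: [[0.244, -0.97, 0.0], [-0.97, -0.244, 0.0], [0.0, -0.0, -1.0]]
wrist_force: [0.3, 0.7, -1.4]
gripper_width: 0.463
gripper_force: 30.0
time_s: 30.3
tcp_pos: [0.5507, 0.02, 0.3004]
ee_rot: [[0.243, -0.97, 0.001], [-0.97, -0.243, 0.001], [-0.001, -0.001, -1.0]]
wrist_force: [-0.5, 1.0, -4.5]
gripper_width: 0.464
gripper_force: 30.0
```

```bash

python3 -m creep '[[-1,-12,-2,0,0,0,0],[-1,-36,-5,0,0,0,0],[-1,-68,-9,0,0,0,0],[-1,-102,-14,0,0,0,0],[-1,-136,-18,0,0,0,0],[-1,-170,-23,0,0,0,0],[-1,-204,-28,0,0,0,0],[-1,-236,-32,0,0,0,0]]'
python3 -m creep '[[-1,-26,-3.5,0,0,0,0],[-1,-42,-5.7,0,0,0,0],[-1,-52,-7,0,0,0,0],[-1,-52,-7,0,0,0,0],[-1,-52,-7,0,0,0,0],[-1,-52,-7,0,0,0,0]]'
```

```text
time_s: 30.97
tcp_pos: [0.5235, 0.2587, 0.2975]
ee_rot: [[0.244, -0.97, -0.003], [-0.97, -0.244, -0.002], [0.001, 0.004, -1.0]]
wrist_force: [1.1, -0.9, -4.5]
gripper_width: 0.459
gripper_force: 30.0
time_s: 31.47
tcp_pos: [0.5188, 0.3076, 0.2991]
ee_rot: [[0.242, -0.97, -0.002], [-0.97, -0.242, -0.001], [0.001, 0.002, -1.0]]
wrist_force: [-0.5, 0.2, -4.5]
gripper_width: 0.465
gripper_force: 30.0
```

```bash

python3 -m creep '[[-1,-1,0,10,0,0,0],[-1,-1,0,28,0,0,0],[-1,-1,0,48,0,0,0],[-1,-1,0,62,0,0,0],[-1,-1,0,70,0,0,0],[-1,-1,0,74,0,0,0],[-1,-1,0,76,0,0,0],[-1,-1,0,76,0,0,0]]'
python3 -m creep '[[-1,0,0,0.5,0,0,0],[-1,0,0,1.2,0,0,0],[-1,0,0,1.2,0,0,0]]'
```

```text
time_s: 32.13
tcp_pos: [0.5188, 0.3097, 0.2238]
ee_rot: [[0.243, -0.97, 0.0], [-0.97, -0.243, 0.0], [-0.0, -0.0, -1.0]]
wrist_force: [0.4, 0.3, -4.9]
gripper_width: 0.461
gripper_force: 30.0
time_s: 32.38
tcp_pos: [0.5187, 0.3099, 0.2232]
ee_rot: [[0.244, -0.97, 0.001], [-0.97, -0.244, 0.001], [-0.001, -0.001, -1.0]]
wrist_force: [-0.3, -0.5, -4.4]
gripper_width: 0.465
gripper_force: 30.0
```

```bash

python3 -m creep '[[-1,0,0,0.6,0,0,0],[-1,0,0,1.2,0,0,0],[-1,0,0,1.2,0,0,0]]'
python3 -m creep '[[-1,0,0,0.6,0,0,0],[-1,0,0,0.9,0,0,0],[-1,0,0,0.9,0,0,0]]'
```

```text
time_s: 32.63
tcp_pos: [0.5185, 0.3098, 0.2214]
ee_rot: [[0.244, -0.97, 0.0], [-0.97, -0.244, 0.0], [-0.0, -0.0, -1.0]]
wrist_force: [-0.1, 0.4, -4.0]
gripper_width: 0.462
gripper_force: 30.0
time_s: 32.88
tcp_pos: [0.5186, 0.3098, 0.2207]
ee_rot: [[0.244, -0.97, 0.0], [-0.97, -0.244, -0.0], [0.0, -0.0, -1.0]]
wrist_force: [0.2, -1.4, -1.5]
gripper_width: 0.461
gripper_force: 29.9
```

```bash

python3 -m creep '[[-1,0,0,0.5,0,0,0],[1,0,0,0.5,0,0,0],[1,0,0,0.5,0,0,0],[1,0,0,0.5,0,0,0],[1,0,0,0.5,0,0,0],[1,0,0,-8,0,0,0],[1,0,0,-40,0,0,0],[1,0,0,-80,0,0,0]]'
python3 -m creep '[[1,30,15,0,0,0,1],[1,66,34,0,0,0,2],[1,102,52,0,0,0,3],[1,138,71,0,0,0,4],[1,174,89,0,0,0,5],[1,210,108,0,0,0,5.8],[1,240,123,0,0,0,5.8],[1,271,139,0,0,0,5.8]]'
python3 -m creep '[[1,0,0,0,0,0,0],[1,0,0,0,0,0,0],[1,0,0,0,0,0,0]]'
```

```text
time_s: 33.55
tcp_pos: [0.5179, 0.3093, 0.2988]
ee_rot: [[0.243, -0.97, -0.005], [-0.97, -0.243, -0.005], [0.003, 0.006, -1.0]]
wrist_force: [1.5, -0.1, 0.2]
gripper_width: 0.904
gripper_force: 0.0
time_s: 34.22
tcp_pos: [0.4491, 0.0115, 0.3014]
ee_rot: [[0.145, -0.989, 0.002], [-0.989, -0.145, 0.0], [-0.0, -0.002, -1.0]]
wrist_force: [0.2, -0.6, -0.2]
gripper_width: 0.999
gripper_force: 0.0
time_s: 34.47
tcp_pos: [0.4501, 0.0132, 0.3012]
ee_rot: [[0.144, -0.99, 0.002], [-0.99, -0.144, 0.001], [-0.0, -0.002, -1.0]]
wrist_force: [-0.1, 0.5, 0.5]
gripper_width: 1.003
gripper_force: 0.0
```

```bash

python3 -m creep '[[1,0,0,12,0,0,0],[1,0,0,35,0,0,0],[1,0,0,60,0,0,0],[1,0,0,84,0,0,0],[1,0,0,102,0,0,0],[1,0,0,109,0,0,0],[1,0,0,111.5,0,0,0],[1,0,0,111.5,0,0,0]]'
python3 -m creep '[[-1,0,0,0,0,0,0],[-1,0,0,0,0,0,0],[-1,0,0,0,0,0,0],[-1,0,0,0,0,0,0],[-1,0,0,0,0,0,0],[-1,0,0,0,0,0,0],[-1,0,0,0,0,0,0],[-1,0,0,0,0,0,0]]'
python3 -m creep '[[-1,0,0,0,0,0,0],[-1,0,0,0,0,0,0],[-1,0,0,0,0,0,0],[-1,0,0,0,0,0,0],[-1,0,0,0,0,0,0],[-1,0,0,0,0,0,0]]'
python3 -m creep '[[-1,0,0,-8,0,0,0],[-1,0,0,-24,0,0,0],[-1,0,0,-46,0,0,0],[-1,0,0,-70,0,0,0],[-1,0,0,-92,0,0,0],[-1,0,0,-106,0,0,0],[-1,0,0,-110,0,0,0],[-1,0,0,-110,0,0,0]]'
```

```text
time_s: 35.13
tcp_pos: [0.4503, 0.0139, 0.1889]
ee_rot: [[0.146, -0.989, -0.0], [-0.989, -0.146, -0.0], [0.0, 0.0, -1.0]]
wrist_force: [-0.1, 0.4, 0.2]
gripper_width: 1.001
gripper_force: 0.0
time_s: 35.8
tcp_pos: [0.4497, 0.0131, 0.189]
ee_rot: [[0.144, -0.99, 0.0], [-0.99, -0.144, 0.0], [-0.0, -0.0, -1.0]]
wrist_force: [0.4, 0.7, 0.4]
gripper_width: 0.479
gripper_force: 0.0
time_s: 36.3
tcp_pos: [0.4501, 0.0132, 0.189]
ee_rot: [[0.145, -0.989, 0.001], [-0.989, -0.145, 0.0], [-0.0, -0.001, -1.0]]
wrist_force: [2.4, 0.6, 0.1]
gripper_width: 0.255
gripper_force: 29.9
time_s: 36.97
tcp_pos: [0.4492, 0.013, 0.2996]
ee_rot: [[0.144, -0.99, 0.001], [-0.99, -0.144, 0.001], [-0.001, -0.001, -1.0]]
wrist_force: [0.4, -0.3, -3.7]
gripper_width: 0.248
gripper_force: 30.0
```

```bash

python3 -m creep '[[-1,-12,0,0,0,0,0],[-1,-36,0,0,0,0,0],[-1,-68,0,0,0,0,0],[-1,-102,0,0,0,0,0],[-1,-136,0.5,0,0,0,0],[-1,-170,1,0,0,0,0],[-1,-204,1,0,0,0,0],[-1,-236,1,0,0,0,0]]'
python3 -m creep '[[-1,-22,0,0,0,0,0],[-1,-34,0,0,0,0,0],[-1,-39.5,0,0,0,0,0],[-1,-39.5,0,0,0,0,0],[-1,-39.5,0,0,0,0,0]]'
python3 -m creep '[[-1,0,0,10,0,0,0],[-1,0,0,28,0,0,0],[-1,0,0,48,0,0,0],[-1,0,0,62,0,0,0],[-1,0,0,70,0,0,0],[-1,0,0,74,0,0,0],[-1,0,0,76,0,0,0],[-1,0,0,76,0,0,0]]'
python3 -m creep '[[-1,0,0,0.5,0,0,0],[-1,0,0,1.2,0,0,0],[-1,0,0,1.2,0,0,0]]'
```

```text
time_s: 37.63
tcp_pos: [0.4135, 0.2476, 0.297]
ee_rot: [[0.144, -0.99, -0.003], [-0.99, -0.144, -0.003], [0.002, 0.004, -1.0]]
wrist_force: [0.6, 0.4, -3.8]
gripper_width: 0.251
gripper_force: 30.0
time_s: 38.05
tcp_pos: [0.4087, 0.2846, 0.298]
ee_rot: [[0.144, -0.99, -0.002], [-0.99, -0.144, -0.002], [0.002, 0.002, -1.0]]
wrist_force: [0.3, -0.7, -4.2]
gripper_width: 0.245
gripper_force: 30.0
time_s: 38.72
tcp_pos: [0.4093, 0.2853, 0.2232]
ee_rot: [[0.144, -0.99, 0.0], [-0.99, -0.144, 0.0], [-0.0, -0.0, -1.0]]
wrist_force: [0.2, -0.7, -4.1]
gripper_width: 0.252
gripper_force: 30.0
time_s: 38.97
tcp_pos: [0.4091, 0.2857, 0.2223]
ee_rot: [[0.144, -0.99, 0.001], [-0.99, -0.144, 0.001], [-0.001, -0.001, -1.0]]
wrist_force: [0.8, -1.0, -5.2]
gripper_width: 0.255
gripper_force: 30.0
```

```bash

python3 -m creep '[[-1,0,0,0.6,0,0,0],[-1,0,0,1.2,0,0,0],[-1,0,0,1.2,0,0,0]]'
python3 -m creep '[[-1,0,0,0.6,0,0,0],[-1,0,0,0.9,0,0,0],[-1,0,0,0.9,0,0,0]]'
```

```text
time_s: 39.22
tcp_pos: [0.4091, 0.2857, 0.2207]
ee_rot: [[0.145, -0.989, 0.0], [-0.989, -0.145, 0.0], [-0.0, -0.0, -1.0]]
wrist_force: [-0.6, -0.1, -1.9]
gripper_width: 0.253
gripper_force: 30.0
time_s: 39.47
tcp_pos: [0.4091, 0.2857, 0.2198]
ee_rot: [[0.144, -0.99, 0.0], [-0.99, -0.144, 0.0], [-0.0, -0.0, -1.0]]
wrist_force: [0.7, 0.1, -1.7]
gripper_width: 0.251
gripper_force: 29.9
```

```bash

python3 -m creep '[[1,0,0,0,0,0,0],[1,0,0,0,0,0,0],[1,0,0,0,0,0,0],[1,0,0,0,0,0,0],[1,0,0,0,0,0,0],[1,0,0,-8,0,0,0],[1,0,0,-36,0,0,0],[1,0,0,-75,0,0,0]]'
python3 -m creep '[[1,-20,-12,-35,0,0,0],[1,-40,-24,-70,0,0,0],[1,-58,-36,-100,0,0,0],[1,-58,-36,-110,0,0,0],[1,-58,-36,-110,0,0,0],[1,-58,-36,-110,0,0,0],[1,-58,-36,-110,0,0,0],[1,-58,-36,-110,0,0,0]]'
python3 - <<'E'
from h import *
E=wristext(); p,d=save('wrist','w_rack5'); P=cloud('wrist',d,E); hsv=cv2.cvtColor(p,cv2.COLOR_RGB2HSV)
box=np.zeros((400,640),bool); box[0:222,170:425]=1; u0=np.arange(640)[None,:]
def rep(n,m,zz):
    m=cv2.morphologyEx(m.astype('uint8'),cv2.MORPH_OPEN,np.ones((3,3))); k,l,st,c=cv2.connectedComponentsWithStats(m); j=1+st[1:,4].argmax(); v,u=np.nonzero(l==j)
    print(n,st[j],cv2.minAreaRect((plane(np.c_[u,v],zz,E)[:,:2]*1000).astype('float32')),np.percentile(P[l==j][:,2],[5,50,95]))
y=box&(hsv[...,0]>15)&(hsv[...,0]<32)&(hsv[...,1]>130)
rep('tacker',cv2.morphologyEx(y.astype('uint8'),cv2.MORPH_CLOSE,np.ones((25,25))),.055)
rep('chisel',(hsv[...,1]>25)&(hsv[...,0]<25)&box&(u0>320)&(u0<395),.05)
print(r.sense()['tcp_pos'])
q,_=vision.capture('top'); q0=np.load('top0.npz')['p']
cv2.imwrite('pics/fin.png',np.vstack([p[:225,100:600],cv2.resize(q[60:330,80:520],(500,307))])[:,:,::-1])
for t in ['tape_mid','tin_mid']: print(t,[(np.round(o['uv'],1),round(o['conf'],2)) for o in vision.find_in('top',t)[:2]])
E
```

```text
time_s: 40.13
tcp_pos: [0.4083, 0.2848, 0.2933]
ee_rot: [[0.144, -0.99, -0.005], [-0.99, -0.144, -0.006], [0.005, 0.006, -1.0]]
wrist_force: [-0.2, 0.5, -1.2]
gripper_width: 0.773
gripper_force: 0.0
time_s: 40.8
tcp_pos: [0.4357, 0.3473, 0.4027]
ee_rot: [[0.144, -0.99, -0.003], [-0.99, -0.144, -0.003], [0.003, 0.003, -1.0]]
wrist_force: [-1.0, 0.0, 0.0]
gripper_width: 0.994
gripper_force: 0.0
tacker [ 198   19   65  203 8645] ((518.349609375, 308.13525390625), (42.950931549072266, 180.3371124267578), 14.309581756591797) [0.05636893 0.06457982 0.06872172]
chisel [ 344    1   32  221 4892] ((408.2432861328125, 285.36407470703125), (24.7080020904541, 194.95791625976562), 8.514250755310059) [0.0433096  0.05039085 0.0550943 ]
[0.43586611 0.34745218 0.40295721]
tape_mid [(array([371.1, 137.6]), 0.62), (array([234.5, 254.2]), 0.17)]
tin_mid [(array([282.3, 145.8]), 0.66), (array([234.2, 255.7]), 0.17)]
```

View pics/fin.png

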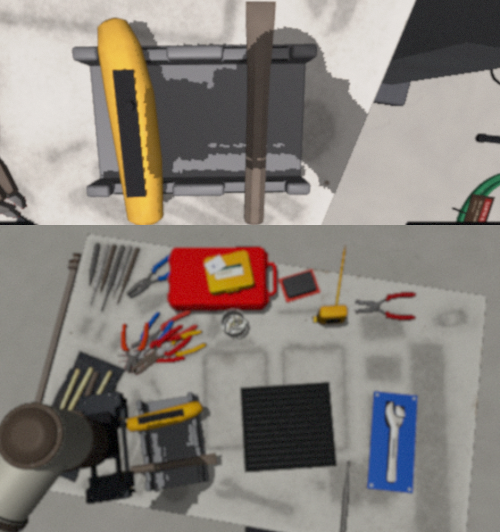

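The tacker (around 130,120) and the chisel (260,110) are back within about 1 mm of where they started. The wrench lies on the board at (393,440), and the tape measure and tin have not moved.

```bash
python3 -c "
from station import r;print(r.finish_job())"
```

```text
the job is handed in; nothing more can be done
None
```

The job is handed in (no verdict returned): by the camera checks the wrench is within about 1 mm of its outline, the tacker and chisel are back in their own notches within about 2 mm, and the tape measure and tin were not touched, in about 41 s of robot time.

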